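# Load a bar into a ratchet clamp and hold it at three clicks

## Robot

A 6-joint arm with a two-finger parallel gripper is mounted at the origin on a cart in front of the work surface, level with it; the furniture and walls round the work are solid. World frame = base frame: x ahead of the robot, y to its left, z up, the work surface at z = 0. Lengths are in mm, angles in degrees, forces in N, time in s.
With the tool pointing down it reaches from about 350 to 850 mm from the base axis. Payload 8.1 kg.
Tool frame: the origin (TCP) lies between the finger pads; the fingertips stand 25 mm ahead of it and the grasp point (between the pads) lies 6 mm ahead of it (r.tcp_to_tips is the distance from the TCP to the fingertips, in mm); z points along the fingers, y is the line along which they close (so a half turn about z gives the same grasp; the last joint's range is limited). The gripper opens to 85 mm and grips with 20 to 120 N. Pads are 22 mm wide; open, the fingers measure 114 mm over their backs; the gripper's body (76 mm by 85 mm) begins 54 mm behind the grasp point. The pads swing forward as they close: fully open they stand 13 mm farther back than shut.
Start: joints at [-78.747, 7.471, 85.268, -0, 87.261, -4.893], TCP at [166.871, -576.333, 256.292] pointing down, gripper open.
Joint ranges: [-169.43, 169.43], [-51.17, 129.36], [1.28, 143.12], [-76.62, 256.62], [0, 156.53], [-152.29, 152.29]. Speed limits (degrees/s): [136.94, 136.94, 159.86, 180, 180, 180].

## Interface

Orientations are given as [roll, pitch, yaw] about the fixed x, y, z axes, in that order (R = Rz(yaw) Ry(pitch) Rx(roll)).
In Python, from bench import r gives the robot as it stands.
- The arm moves only by the tool apply_moves, never from a script. Its arguments are lists of equal length, an entry for each row: "angular": the turn, a rotation vector about the world's x, y, z in units of 8 degrees (1.0 is 8 degrees), a list of three; "travel": the shift along the world's x, y, z in units of 40 mm (1.0 is 40 mm), a list of three; "jaw": the opening, from 0 (shut) to 1 (fully open). A call has 1 to 20 rows; each row shifts and turns the commanded pose from where the row before left it; what a row does not reach is not made up. A row lasts 1/8 s, in which the tool goes at most 62.5 mm and 10.7 degrees, less where a joint would pass 70% of its speed; a pose out of reach is approached as far as the arm can. A call is refused whole if a number of a shift passes 1 or a number of a turn 1, either way. A call with a gripper value outside its range is refused whole. The fingers move at their own pace and stop on an object; "force" is the grip in N (left out, the last holds). Time passes only in rows, so rows that do not move let the fingers close. It gives the time, the measured TCP pose, the force, the opening and the grip force at its end, in the units of the state.
- r.sense(): the state, without advancing time (a new reading comes with each control period).
- r.snapshot(name): name is "scene" or "top" or "wrist"; returns a dict with "color" (480x640x3 uint8, red, green, blue), "fx", "fy", "cx", "cy" (pixels), "R" (3x3) and "t" (3): a world point X has camera coordinates R X + t; the wrist camera has in their place "mount" (4x4, takes a point from camera to tool coordinates, whose origin is the TCP and whose axes are the flange's). Camera axes: x right, y down, z forward; pixel columns grow to the right and rows downward; lengths in mm; the calibration is good to about 2 mm. A picture is of the moment at which its call begins: read the wrist's pose just before it. There is no depth.
- r.hand_in(): hands the job in; it is judged then, once.
The state is a dict: "time": time; "joint_pos": joint angles; "qd": joint speeds; "joint_efforts": joint torques, N m; "tool_pos": TCP position; "tcp_rot": TCP orientation; "ft_force": force on the tool from outside, world axes, zero at the start; "wrist_torque": the same for the moment, N m; "finger_gap": finger opening in mm; "grip_force": force on a finger pad.
Only numpy, scipy, OpenCV 4.12 (cv2) and the standard library are available. Lean on these libraries where they do the work, as an engineer would, in place of code of your own. Each camera call takes 0.05 s, during which the arm holds its last target. There are 200 camera calls.

## Task

Slide the aluminium bar along its guide, under the clamp's bridge, until it meets the end stop. Then pull the black lever handle clockwise (seen from above, towards the robot) until you have felt exactly three clicks, never a fourth, which would dent the bar, so that the foot presses on the bar. The lever is sprung and will fly back if released: finish while still holding its handle there, and leave the calliper, the marker and the jar alone.

Things in the scene. Friction and masses are not known exactly. Their poses are not given: they have to be found in the camera images.
- clamp: green clamp fixed to the bench; origin on the bench, x along the guide to the end stop (away from the robot), z up, mm: steel bed rail 16 wide, 14 high, x -180 to 90; cheeks 27 apart, 30 high, from x -50 to 80; before x -50 nothing stands beside the bar. Green bridge x 2 to 48, y -45 to 45, underside 56, top 78 high, lever hub on it to 105 high. Upright spindle axis at x 25, y 0
- stop_face (a point): centre of the near face of the dark end stop at the guide's far end, at x 80, z 24 mm of the clamp, axes as the clamp's; a bar that is home touches it, its centre 100 mm before it
- bar_mid (a point): centre (half-way up) of the loose aluminium bar, 200 long (its x), 24 wide, 20 high, 260 g, lying on the bed rail, its far 30 mm or more already between the cheeks; it starts 45 to 75 mm short of the stop, pointing along the guide
- handle: upright black grip at the lever's end, diameter 22 to 25, 56 high, revolving freely on its own axis; origin at its centre, 130 mm above the bench, 110 from the spindle axis. At rest it lies to the right of the spindle (the clamp's -y). The steel lever arm runs below it, top 98 mm above the bench
- lever (a joint): angle of the ratchet lever about the spindle axis, rad: 0 at its rest stop (handle on the clamp's -y side), grows clockwise seen from above (handle comes towards the clamp's -x), at most 1.35. Its return spring takes 7 to 11 N at the handle; each click (24 mm of handle travel apart) first adds, then takes away about 4 N. No click holds the lever when it is let go
- ring (a point): dark pawl ring on the bridge, on the spindle axis, 78 mm above the bench, black pawl box on its far side; stiff, set differently each time (up to 0.1 rad either way). Its x axis points from the spindle to the pawl box. Clicks come when the lever's angle, taken clockwise from the ring's -y axis, passes 0.24, 0.46, 0.68, 0.90, 1.12 rad
- foot: round black pressure foot, diameter 20, under the bridge on the spindle; origin at the centre of its underside, 37.5 mm above the bench at rest, 3.5 mm above the bar's top; the lever screws it down 8 mm per rad and it is sprung 2 N/mm
- calliper: steel calliper 51x200x8 lying on the bench, origin under its centre; leave alone
- marker: marker pen 14x128x14 with a red cap lying on the bench, origin under its centre; leave alone
- jar: brown jar with a black lid, diameter 58, 89 high, origin under its centre; leave alone

How it is judged (in metres and radians):
On the way, in this order (a step that is already met when the one before it is completed fails the run):
1. the bar is home against the end stop while the lever has not yet clicked (x of bar_mid in the frame of stop_face above -0.104 m and angle between the x axis of bar_mid and the x axis of stop_face, either way round below 0.1 rad and x of handle in the frame of ring above -0.026 m), for 0.2 s.
2. the lever stands past the third click (x of handle in the frame of ring below -0.0675 m), for 0.2 s.
At the end, for the whole second after the job is handed in: The bar's far end is within 4 mm of the end stop, in line with the guide; the lever rests between its third and fourth click with the foot pressing on the bar by more than 1 N, and the fingers are still holding the handle there with more than 1 N (x of bar_mid in the frame of stop_face above -0.104 m and angle between the x axis of bar_mid and the x axis of stop_face, either way round below 0.1 rad and x of handle in the frame of ring between -0.0852 and -0.0675 m and contact force between foot and bar above 1 N and velocity of joint lever between -0.1 and 0.1 rad/s and contact force between the fingers and handle above 1 N); the arm keeps its last pose, push and grip.
It fails at once if the lever passes the fourth click (x of handle in the frame of ring below -0.0885 m).
It fails at once if the calliper, the marker or the jar is moved by more than 20 mm (distance of any of calliper, marker, jar from where it was at the start of the episode above 0.02 m).
It also fails if it takes over 61 s, if anything falls off the work surface, if the arm or the gripper's body presses on something with over 40 N, if the wrist force passes 120 N, or if a joint passes its speed limit or range.

## Working session

There is one attempt and no reset: what is moved stays moved. The work goes in short steps, Python scripts to look and compute and a tool call to move; the robot and the scene stay as the last step left them, time stands still between calls to the robot, and variables do not carry over. Pictures are saved under pics/ and viewed, at most 10 in all, crops included, and the job is handed in when it is done.

Besides the shell and the picture viewer there is one more tool, called after "Call:" by a JSON object that holds its "name" and its "arguments". apply_moves: Moves the arm, as the interface text tells. Its arguments: {"type":"object","properties":{"angular":{"type":"array"},"travel":{"type":"array"},"jaw":{"type":"array"},"force":{"type":"number"}},"required":["angular","travel","jaw"]}

```bash
mkdir -p pics; ls; python3 - <<'E'
from bench import r
import cv2,json
print(r.sense())
for n in("scene","top"):
    s=r.snapshot(n); cv2.imwrite(f"pics/{n}0.png",s["color"][:,:,::-1])
    print(n,{k:(v.tolist() if hasattr(v,'tolist') else v) for k,v in s.items() if k!="color"})
E
```

```text
pics
{'time': 0.0, 'joint_pos': array([-7.87472309e+01,  7.51496393e+00,  8.53306662e+01, -1.50032969e-03,
        8.72623735e+01, -4.89244012e+00]), 'qd': array([-0.03925599,  0.03330048, -0.02505819,  0.04800723,  0.00901191,
       -0.03939041]), 'joint_efforts': array([-1.24955426e-03, -5.69405651e+01, -5.00551879e+01, -2.03020036e-04,
        1.53276353e-02, -2.66347183e-05]), 'tool_pos': array([ 166.76115395, -575.81998454,  255.23261149]), 'tcp_rot': array([-1.79892262e+02, -7.71811999e-03,  1.61452750e+01]), 'ft_force': array([ 0.67005574, -0.52452206,  0.08555323]), 'wrist_torque': array([-0.07250116, -0.00386052, -0.02869968]), 'grip_force': 0.0, 'finger_gap': 85.52462248400295}
scene {'fx': 569.7940212575738, 'fy': 569.7940212575738, 'cx': 311.58000557134915, 'cy': 243.37893452358935, 'R': [[-0.8672267779903228, -0.49782889524978696, -0.009170964556687844], [-0.3777656676149258, 0.6698500451616414, -0.6392135929158549], [0.32436216781242017, -0.5508786690836047, -0.768974561374239]], 't': [676.0764042849769, 162.18173970508656, 935.4076287134329]}
top {'fx': 469.16805487284915, 'fy': 469.16805487284915, 'cx': 316.83738204898833, 'cy': 241.60492342504264, 'R': [[-0.0007137227579633926, -0.9999836790849979, 0.00566852392225154], [-0.9895697516184021, -0.00011029963958734963, -0.1440544845392986], [0.14405275867444634, -0.005712214773787814, -0.9895535222112344]], 't': [205.94540253706282, 633.7339846138665, 879.9609173498126]}
```

View pics/scene0.png

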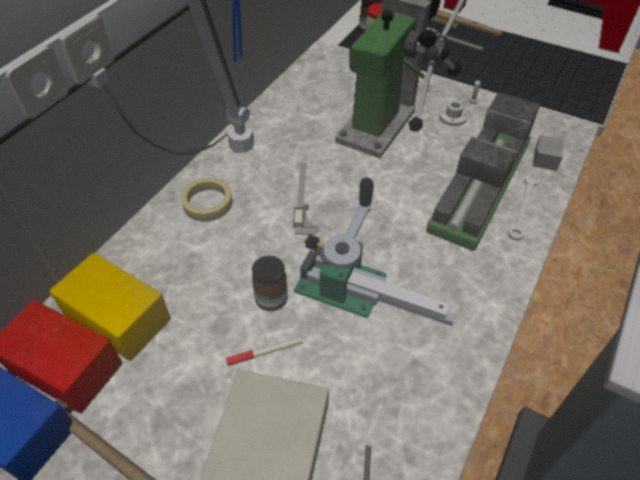

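View pics/top0.png

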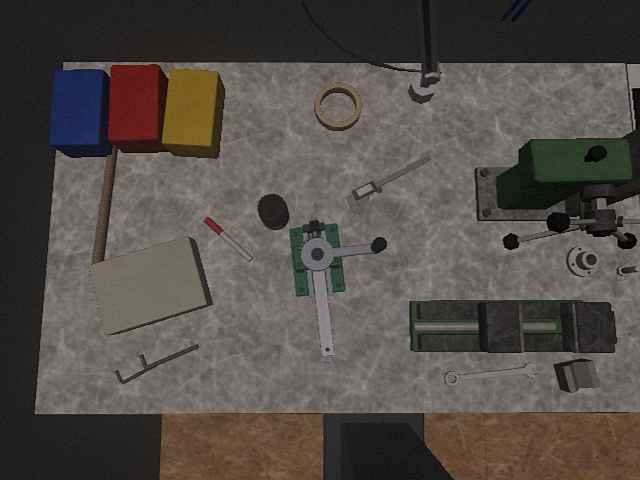

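The top view shows the clamp hub at about (317,254), the handle at (378,244) and the bar's near end at (327,358). The calliper is at (385,185), the jar at (273,211) and the marker at (228,238). I'll zoom in for accurate pixels.

```bash
python3 - <<'E'
import cv2
a=cv2.imread("pics/top0.png")[205:370,270:410]; cv2.imwrite("pics/topc.png",cv2.convertScaleAbs(cv2.resize(a[:115],None,fx=5.,fy=5.,interpolation=cv2.INTER_CUBIC),alpha=1.8))
a=cv2.imread("pics/scene0.png")[170:330,290:460]; cv2.imwrite("pics/scc.png",cv2.convertScaleAbs(cv2.resize(a,None,fx=3.7,fy=3.7,interpolation=cv2.INTER_CUBIC),alpha=1.6))
E
```

```text
(no output)
```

View pics/topc.png

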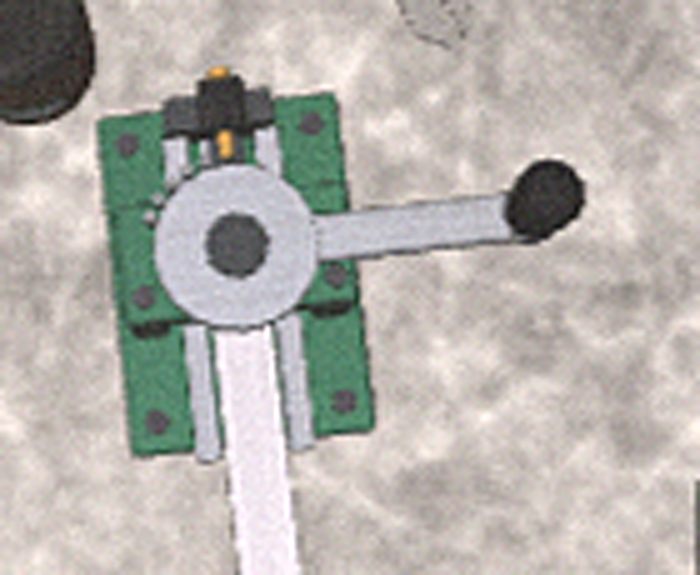

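View pics/scc.png

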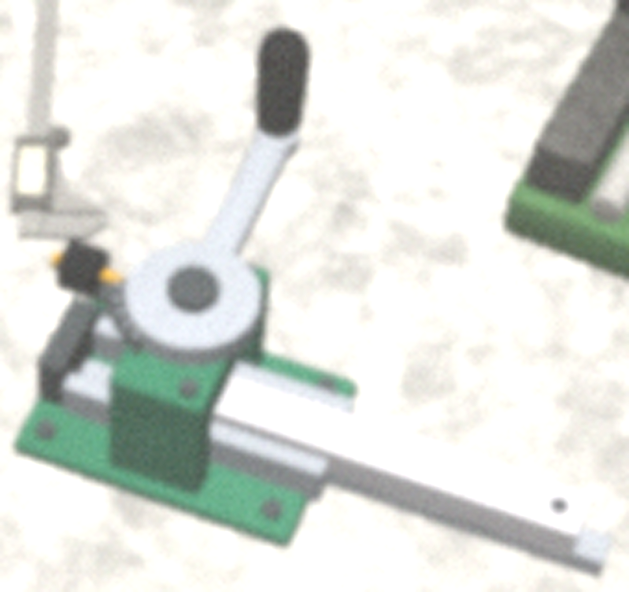

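The zooms show the hub centre, the handle top at crop (551,192), the pawl box with orange ends at crop (220,100), and the base plate and bar edges. I'll turn these into world coordinates.

```bash
cat > h.py <<'E'
import numpy as np
from bench import r
def onplane(c,u,v,z):
    d=c["R"].T@np.array([(u-c["cx"])/c["fx"],(v-c["cy"])/c["fy"],1]); o=-c["R"].T@c["t"]
    return o+d*(z-o[2])/d[2]
def proj(c,X):
    p=c["R"]@np.array(X,float)+c["t"]; return c["cx"]+c["fx"]*p[0]/p[2],c["cy"]+c["fy"]*p[1]/p[2]
def wristcam(s,c):
    from scipy.spatial.transform import Rotation as Ro
    T=np.eye(4);T[:3,:3]=Ro.from_euler('xyz',s["tcp_rot"],degrees=True).as_matrix();T[:3,3]=s["tool_pos"]
    M=np.linalg.inv(T@c["mount"]); c["R"]=M[:3,:3];c["t"]=M[:3,3];return c
E
python3 - <<'E'
from h import *
np.set_printoptions(precision=1,suppress=True)
t=r.snapshot("top");s=r.snapshot("scene")
T=lambda u,v,z:onplane(t,270+u/5,205+v/5,z)
S=lambda u,v,z:onplane(s,290+u/3.7,170+v/3.7,z)
print("hub",T(237,245,105),S(192,288,105))
print("handle top",T(551,192,158),S(284,48,158),"bot",S(277,125,102))
for p in[(98,120),(335,93),(374,430),(133,457)]:print("plate",T(*p,6))
for p in[(20,440),(355,390),(290,545)]:print("platesc",S(*p,6))
print("bar edges",T(220,400,34),T(238,575,34),T(276,400,34),T(298,575,34))
print("bar end",onplane(t,327,357,34),S(580,525,34),"rail",onplane(t,327,361,14))
for z in(78,90):print("box",z,T(220,100,z),T(220,72,z),T(226,143,z),S(58,260,z),S(112,277,z))
E
```

```text
hub [602.1 205.1 105. ] [601.6 208.3 105. ]
handle top [614.3  96.8 158. ] [612.2 102.6 158. ] bot [614.3  97.7 102. ]
plate [665.8 261.7   6. ]
plate [677.2 163.8   6. ]
plate [538.4 148.9   6. ]
plate [527.6 246.5   6. ]
platesc [664.3 258.    6. ]
platesc [538.1 152.8   6. ]
platesc [526.5 247.5   6. ]
bar edges [549.1 211.3  34. ] [481.  204.3  34. ] [549.  189.3  34. ] [481.  180.9  34. ]
bar end [410.7 186.3  34. ] [412.8 191.5  34. ] rail [401.  185.8  14. ]
box 78 [661.1 211.3  78. ] [672.  211.3  78. ] [644.5 209.1  78. ] [673.3 204.1  78. ] [646.4 200.7  78. ]
box 90 [658.9 211.3  90. ] [669.7 211.3  90. ] [642.5 209.1  90. ] [668.1 212.7  90. ] [641.6 209.3  90. ]
```

Clamp origin is about (577,204) with yaw about 6.2°. The bar's near end is at about (411,187), so it is about 46 mm short. Next I move over to it with the gripper turned.

Call:
{"name": "apply_moves", "arguments": {"angular": [[0, 0, 0.5], [0, 0, 0.5], [0, 0, 0.5], [0, 0, 0.5], [0, 0, 0.5], [0, 0, 0.5], [0, 0, 0.5], [0, 0, 0.5], [0, 0, 0.5], [0, 0, 0.5], [0, 0, 0.5], [0, 0, 0.5], [0, 0, 0.5], [0, 0, 0.5], [0, 0, 0.5], [0, 0, 0.5], [0, 0, 0.5], [0, 0, 0.5], [0, 0, 0.5], [0, 0, 0.5]], "travel": [[0.38, 0.9, 0.05], [0.38, 0.9, 0.05], [0.38, 0.9, 0.05], [0.38, 0.9, 0.05], [0.38, 0.9, 0.05], [0.38, 0.9, 0.05], [0.38, 0.9, 0.05], [0.38, 0.9, 0.05], [0.38, 0.9, 0.05], [0.38, 0.9, 0.05], [0.38, 0.9, 0.05], [0.38, 0.9, 0.05], [0.38, 0.9, 0.05], [0.38, 0.9, 0.05], [0.38, 0.9, 0.05], [0.38, 0.9, 0.05], [0.38, 0.9, 0.05], [0.38, 0.9, 0.05], [0.38, 0.9, 0.05], [0.38, 0.9, 0.05]], "jaw": [1, 1, 1, 1, 1, 1, 1, 1, 1, 1, 1, 1, 1, 0, 0, 0, 0, 0, 0, 0], "force": 60}}

```text
time: 2.7
tool_pos: [471.2, 145.0, 296.2]
tcp_rot: [180.0, 0.0, 96.3]
ft_force: [0.5, -0.5, -0.1]
finger_gap: -0.1
grip_force: 0.0
```

```bash
python3 - <<'E'
from h import *
import cv2
s=r.sense();c=r.snapshot("wrist");print(s["tool_pos"],s["tcp_rot"],s["time"],s["finger_gap"]);print(np.round(c["mount"],3))
wristcam(s,c)
for X in((602,206.5,105),(659,212,90),(613,98,158),(411,187,34)):print(X,proj(c,X))
cv2.imwrite("pics/w1.png",cv2.convertScaleAbs(c["color"][:,:,::-1],alpha=1.6))
E
```

```text
[471.15575098 144.9658777  296.24317289] [1.79999883e+02 6.20090049e-03 9.62899649e+01] 2.7 -0.08905826751997367
[[-0.00000e+00 -9.52000e-01 -3.07000e-01  7.71380e+01]
 [ 1.00000e+00 -0.00000e+00 -1.00000e-03 -1.51000e+00]
 [ 1.00000e-03 -3.07000e-01  9.52000e-01 -1.17384e+02]
 [ 0.00000e+00  0.00000e+00  0.00000e+00  1.00000e+00]]
(602, 206.5, 105) (np.float64(514.3036733099423), np.float64(143.55528574143295))
(659, 212, 90) (np.float64(581.9728225688427), np.float64(142.5932245390591))
(613, 98, 158) (np.float64(524.3666072334393), np.float64(316.0804069203835))
(411, 187, 34) (np.float64(259.25315220227674), np.float64(133.6770441618608))
```

View pics/w1.png

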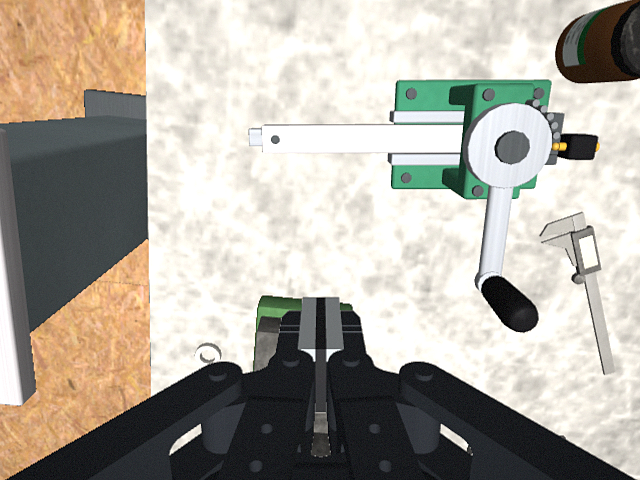

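The wrist view shows the hub at (513,148), the pawl box from (557,147) to (599,147), the handle top at about (521,317), the bar's near end at (263,139) and the rail end at (250,137).

```bash
python3 - <<'E'
from h import *
np.set_printoptions(precision=1,suppress=True)
s=r.sense();c=wristcam(s,r.snapshot("wrist"))
P=lambda u,v,z:onplane(c,u,v,z)
print("hub",P(513,148,105),"handle",P(521,317,158),"arm pivot base",P(487,281,98))
print("bar end",P(263,139,34),"bar at 390",P(390,138.5,34), "edges",P(263,125,34),P(263,153.5,34))
for z in(78,90):print("box",P(557,147,z),P(599,147,z))
print("plate",P(396,80,6),P(392,188,6),P(551,80,6))
E
```

```text
hub [602.7 207.9 105. ] handle [612.1 101.6 158. ] arm pivot base [611.7 101.5  98. ]
bar end [415.4 186.7  34. ] bar at 390 [526.  199.8  34. ] edges [414.6 198.6  34. ] [416.4 174.2  34. ]
box [648.9 211.2  78. ] [681.4 214.9  78. ]
box [642.2 211.6  90. ] [673.6 215.2  90. ]
plate [527.6 249.7   6. ] [540.4 151.6   6. ] [666.8 265.7   6. ]
```

Call:
{"name": "apply_moves", "arguments": {"angular": [[0, 0, 0], [0, 0, 0], [0, 0, 0], [0, 0, 0], [0, 0, 0], [0, 0, 0], [0, 0, 0], [0, 0, 0], [0, 0, 0], [0, 0, 0], [0, 0, 0], [0, 0, 0]], "travel": [[-0.8, 0.31, 0], [-0.8, 0.31, 0], [-0.8, 0.31, 0], [0, 0, -0.9], [0, 0, -0.9], [0, 0, -0.9], [0, 0, -0.9], [0, 0, -0.9], [0, 0, -0.9], [0, 0, -0.9], [0, 0, 0], [0, 0, 0]], "jaw": [0, 0, 0, 0, 0, 0, 0, 0, 0, 0, 0, 0]}}

```text
time: 4.3
tool_pos: [375.5, 180.9, 45.5]
tcp_rot: [179.9, -0.0, 96.1]
ft_force: [0.5, -0.8, 0.3]
finger_gap: -0.4
grip_force: 0.0
```

Call:
{"name": "apply_moves", "arguments": {"angular": [[0, 0, 0], [0, 0, 0], [0, 0, 0], [0, 0, 0], [0, 0, 0], [0, 0, 0], [0, 0, 0], [0, 0, 0], [0, 0, 0], [0, 0, 0]], "travel": [[0.2, 0.023, 0], [0.2, 0.023, 0], [0.2, 0.023, 0], [0.15, 0.017, 0], [0.15, 0.017, 0], [0.15, 0.017, 0], [0.15, 0.017, 0], [0.15, 0.017, 0], [0.15, 0.017, 0], [0.15, 0.017, 0]], "jaw": [0, 0, 0, 0, 0, 0, 0, 0, 0, 0]}}

```text
time: 5.55
tool_pos: [441.2, 188.4, 44.2]
tcp_rot: [-180.0, 0.0, 96.1]
ft_force: [-0.6, -0.2, -1.0]
finger_gap: -0.1
grip_force: 0.6
```

Call:
{"name": "apply_moves", "arguments": {"angular": [[0, 0, 0], [0, 0, 0], [0, 0, 0], [0, 0, 0]], "travel": [[0.05, 0.006, 0], [0.05, 0.006, 0], [0.05, 0.006, 0], [0, 0, 0]], "jaw": [0, 0, 0, 0]}}

```text
time: 6.05
tool_pos: [446.1, 189.0, 44.2]
tcp_rot: [-179.9, 0.0, 96.2]
ft_force: [-5.5, -0.2, 4.3]
finger_gap: 0.3
grip_force: 3.0
```

Call:
{"name": "apply_moves", "arguments": {"angular": [[0, 0, 0], [0, 0, 0], [0, 0, 0]], "travel": [[0.04, 0.005, 0], [0.04, 0.005, 0], [0, 0, 0]], "jaw": [0, 0, 0]}}

```text
time: 6.42
tool_pos: [446.6, 189.1, 43.7]
tcp_rot: [-179.5, 0.0, 96.2]
ft_force: [-19.9, -3.0, 17.6]
finger_gap: 0.1
grip_force: 10.4
```

```bash
python3 - <<'E'
from h import *
import cv2
c=r.snapshot("top");print(r.sense()["ft_force"])
a=cv2.resize(c["color"][205:335,270:410,::-1],None,fx=4.5,fy=4.5,interpolation=cv2.INTER_CUBIC)
cv2.imwrite("pics/t2.png",cv2.convertScaleAbs(a,alpha=1.5))
E
```

```text
[-21.07610278  -2.24161822  15.92595895]
```

View pics/t2.png

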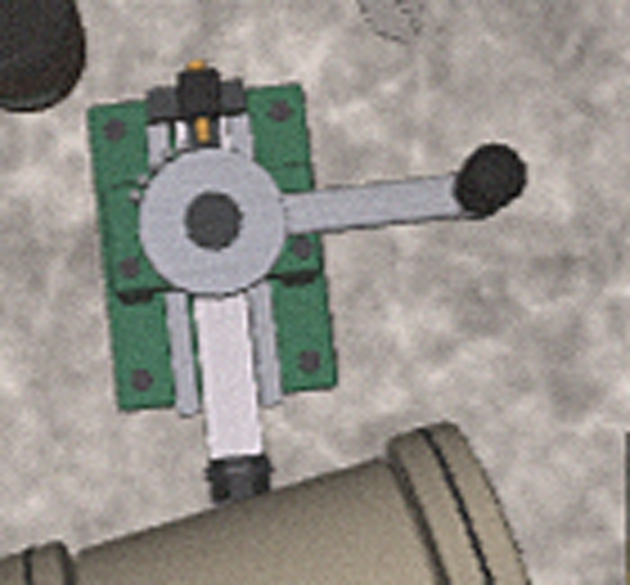

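The bar is home: it stalled at 20 N with its near end at crop (233,458), as expected. Now I retreat and hover over the handle.

Call:
{"name": "apply_moves", "arguments": {"angular": [[0, 0, 0], [0, 0, 0], [0, 0, 0], [0, 0, 0], [0, 0, 0], [0, 0, 0], [0, 0, 0], [0, 0, -0.48], [0, 0, -0.48], [0, 0, -0.48], [0, 0, -0.48], [0, 0, -0.48], [0, 0, -0.48], [0, 0, 0], [0, 0, 0]], "travel": [[-0.8, -0.09, 0], [0, 0, 0.9], [0, 0, 0.9], [0, 0, 0.9], [0, 0, 0.9], [0, 0, 0.9], [0, 0, 0.9], [0.83, -0.36, 0], [0.83, -0.36, 0], [0.83, -0.36, 0], [0.83, -0.36, 0], [0.83, -0.36, 0], [0.83, -0.36, 0], [0, 0, 0], [0, 0, 0]], "jaw": [0, 0, 0, 0, 0, 0, 1, 1, 1, 1, 1, 1, 1, 1, 1]}}

```text
time: 8.35
tool_pos: [617.1, 99.6, 260.1]
tcp_rot: [-180.0, -0.0, 73.1]
ft_force: [0.5, 0.1, 0.7]
finger_gap: 85.5
grip_force: 0.0
```

```bash
python3 - <<'E'
from h import *
import cv2
s=r.sense();c=wristcam(s,r.snapshot("wrist"));print(s["tool_pos"],s["tcp_rot"],s["ft_force"])
print(proj(c,(613.5,99,158)),proj(c,(613.5,99,130)))
cv2.imwrite("pics/w2.png",c["color"][:,:,::-1])
E
```

```text
[617.07838627  99.64299594 260.12527916] [-1.79980078e+02 -5.43774969e-03  7.31354602e+01] [0.46534188 0.06171653 0.73579427]
(np.float64(316.2673162418992), np.float64(248.69964034339483)) (np.float64(316.75258259037486), np.float64(233.32747394564325))
```

View pics/w2.png

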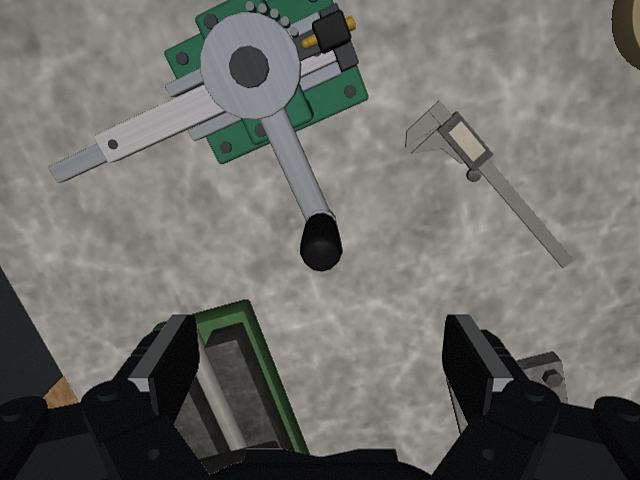

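The handle top is at (321,249), centred between the open fingers. The hub is at (249,67) and the pawl's orange ends are at (304,44) and (352,23).

```bash
python3 - <<'E'
from h import *
np.set_printoptions(precision=1,suppress=True)
s=r.sense();c=wristcam(s,r.snapshot("wrist"))
P=lambda u,v,z:onplane(c,u,v,z)
h=P(249,67,105);print("hub",h,"handle",P(321,249,158),"arm end",P(319,214,98))
for z in(78,85,90):
  a,b=P(304,44,z),P(352,23,z);print(a,b,np.degrees(np.arctan2(*(b-a)[1::-1])),np.degrees(np.arctan2(*(b-h)[1::-1])))
print("bar end",P(96,136,34),P(107,162,34),"stop",P(331,45,34))
E
```

```text
hub [602.4 203.4 105. ] handle [615.7  98.2 158. ] arm end [615.5 102.4  98. ]
[637.7 209.1  78. ] [670.8 211.9  78. ] 4.896377467574945 7.111819761233682
[637.7 208.3  85. ] [670.1 211.   85. ] 4.896377467574944 6.440102810874433
[637.8 207.7  90. ] [669.5 210.4  90. ] 4.896377467574952 5.949889170687377
bar end [459.8 198.4  34. ] [459.1 177.2  34. ] stop [656.7 207.8  34. ]
```

Call:
{"name": "apply_moves", "arguments": {"angular": [[0, 0, 0], [0, 0, 0], [0, 0, 0], [0, 0, 0], [0, 0, 0], [0, 0, 0], [0, 0, 0], [0, 0, 0], [0, 0, 0], [0, 0, 0], [0, 0, 0], [0, 0, 0]], "travel": [[-0.05, -0.03, -0.6], [0, 0, -0.6], [0, 0, -0.6], [0, 0, -0.6], [0, 0, -0.6], [0, 0, 0], [0, 0, 0], [0, 0, 0], [0, 0, 0], [0, 0, 0], [0, 0, 0], [0, 0, 0]], "jaw": [1, 1, 1, 1, 1, 1, 0, 0, 0, 0, 0, 0], "force": 60}}

```text
time: 9.95
tool_pos: [616.7, 98.3, 141.6]
tcp_rot: [179.8, -0.1, 73.1]
ft_force: [5.8, -0.2, 2.9]
finger_gap: 22.7
grip_force: 59.4
```

Handle gripped; it measures 22.7 mm across and is at the rest stop. Next I tabulate the arc.

```bash
python3 - <<'E'
import numpy as np
l=np.arange(0,0.86,0.05);a=np.radians(6.4-90)-l
C=np.array([616.7,98.3])-110*np.array([np.cos(a[0]),np.sin(a[0])])
P=C+110*np.c_[np.cos(a),np.sin(a)]
for i in range(len(l)):print(round(l[i],2),P[i].round(1),(np.r_[0,0] if i==0 else (P[i]-P[i-1])/40).round(3))
E
```

```text
0.0 [616.7  98.3] [0 0]
0.05 [611.2  97.8] [-0.137 -0.012]
0.1 [605.7  97.6] [-0.137 -0.005]
0.15 [600.2  97.7] [-0.137  0.002]
0.2 [594.7  98. ] [-0.137  0.009]
0.25 [589.3  98.7] [-0.137  0.016]
0.3 [583.8  99.6] [-0.136  0.022]
0.35 [578.5 100.7] [-0.134  0.029]
0.4 [573.2 102.2] [-0.133  0.036]
0.45 [567.9 103.8] [-0.131  0.042]
0.5 [562.8 105.8] [-0.129  0.049]
0.55 [557.8 108. ] [-0.126  0.055]
0.6 [552.8 110.5] [-0.123  0.061]
0.65 [548.  113.2] [-0.12   0.068]
0.7 [543.4 116.1] [-0.116  0.073]
0.75 [538.9 119.3] [-0.112  0.079]
0.8 [534.6 122.7] [-0.108  0.085]
0.85 [530.4 126.3] [-0.104  0.09 ]
```

Call:
{"name": "apply_moves", "arguments": {"angular": [[0, 0, 0], [0, 0, 0], [0, 0, 0]], "travel": [[-0.07, 0, 0], [-0.07, 0, 0], [0, 0, 0]], "jaw": [0, 0, 0]}}

```text
time: 10.32
tool_pos: [611.2, 97.9, 141.6]
tcp_rot: [179.8, -0.0, 73.1]
ft_force: [6.5, -1.7, 2.5]
finger_gap: 22.7
grip_force: 59.4
```

Call:
{"name": "apply_moves", "arguments": {"angular": [[0, 0, 0], [0, 0, 0], [0, 0, 0]], "travel": [[-0.137, -0.005, 0], [-0.137, 0.002, 0], [0, 0, 0]], "jaw": [0, 0, 0]}}

```text
time: 10.7
tool_pos: [600.3, 97.7, 141.6]
tcp_rot: [179.8, -0.0, 73.1]
ft_force: [8.4, -1.5, 1.3]
finger_gap: 22.8
grip_force: 59.4
```

Call:
{"name": "apply_moves", "arguments": {"angular": [[0, 0, 0], [0, 0, 0]], "travel": [[-0.137, 0.009, 0], [0, 0, 0]], "jaw": [0, 0]}}

```text
time: 10.95
tool_pos: [595.3, 98.0, 141.6]
tcp_rot: [179.7, -0.1, 73.1]
ft_force: [9.5, -2.2, 1.1]
finger_gap: 23.2
grip_force: 59.3
```

Call:
{"name": "apply_moves", "arguments": {"angular": [[0, 0, 0], [0, 0, 0]], "travel": [[-0.137, 0.016, 0], [0, 0, 0]], "jaw": [0, 0]}}

```text
time: 11.2
tool_pos: [589.0, 98.6, 141.5]
tcp_rot: [179.8, -0.0, 73.1]
ft_force: [4.2, -2.4, 3.2]
finger_gap: 22.7
grip_force: 59.7
```

Call:
{"name": "apply_moves", "arguments": {"angular": [[0, 0, 0], [0, 0, 0]], "travel": [[-0.136, 0.022, 0], [0, 0, 0]], "jaw": [0, 0]}}

```text
time: 11.45
tool_pos: [583.2, 99.5, 141.4]
tcp_rot: [179.9, -0.0, 73.1]
ft_force: [1.9, -3.8, 6.2]
finger_gap: 23.0
grip_force: 59.9
```

Call:
{"name": "apply_moves", "arguments": {"angular": [[0, 0, 0], [0, 0, 0]], "travel": [[-0.134, 0.029, 0], [0, 0, 0]], "jaw": [0, 0]}}

```text
time: 11.7
tool_pos: [578.1, 100.8, 141.5]
tcp_rot: [179.8, -0.0, 73.1]
ft_force: [6.0, -2.5, 4.2]
finger_gap: 22.7
grip_force: 59.8
```

Call:
{"name": "apply_moves", "arguments": {"angular": [[0, 0, 0], [0, 0, 0]], "travel": [[-0.133, 0.036, 0], [0, 0, 0]], "jaw": [0, 0]}}

```text
time: 11.95
tool_pos: [573.6, 102.1, 141.6]
tcp_rot: [179.7, -0.0, 73.1]
ft_force: [10.3, -4.1, 1.3]
finger_gap: 22.6
grip_force: 59.5
```

Call:
{"name": "apply_moves", "arguments": {"angular": [[0, 0, 0], [0, 0, 0]], "travel": [[-0.131, 0.042, 0], [0, 0, 0]], "jaw": [0, 0]}}

```text
time: 12.2
tool_pos: [567.9, 103.8, 141.5]
tcp_rot: [179.8, -0.0, 73.1]
ft_force: [6.4, -3.0, 3.6]
finger_gap: 22.7
grip_force: 59.8
```

Call:
{"name": "apply_moves", "arguments": {"angular": [[0, 0, 0], [0, 0, 0]], "travel": [[-0.129, 0.049, 0], [0, 0, 0]], "jaw": [0, 0]}}

```text
time: 12.45
tool_pos: [562.1, 105.9, 141.4]
tcp_rot: [179.9, -0.0, 73.1]
ft_force: [2.2, -2.7, 6.5]
finger_gap: 22.9
grip_force: 60.1
```

Call:
{"name": "apply_moves", "arguments": {"angular": [[0, 0, 0], [0, 0, 0]], "travel": [[-0.126, 0.055, 0], [0, 0, 0]], "jaw": [0, 0]}}

```text
time: 12.7
tool_pos: [557.2, 108.2, 141.5]
tcp_rot: [179.8, -0.0, 73.1]
ft_force: [3.8, -2.9, 5.2]
finger_gap: 23.2
grip_force: 60.0
```

Call:
{"name": "apply_moves", "arguments": {"angular": [[0, 0, 0], [0, 0, 0]], "travel": [[-0.123, 0.061, 0], [0, 0, 0]], "jaw": [0, 0]}}

```text
time: 12.95
tool_pos: [553.1, 110.3, 141.6]
tcp_rot: [179.7, -0.0, 73.1]
ft_force: [10.2, -4.0, 1.7]
finger_gap: 22.7
grip_force: 59.7
```

Call:
{"name": "apply_moves", "arguments": {"angular": [[0, 0, 0], [0, 0, 0]], "travel": [[-0.12, 0.068, 0], [0, 0, 0]], "jaw": [0, 0]}}

```text
time: 13.2
tool_pos: [548.9, 112.7, 141.6]
tcp_rot: [179.6, -0.0, 73.1]
ft_force: [12.0, -5.5, -0.3]
finger_gap: 22.5
grip_force: 59.5
```

Call:
{"name": "apply_moves", "arguments": {"angular": [[0, 0, 0], [0, 0, 0]], "travel": [[-0.116, 0.073, 0], [0, 0, 0]], "jaw": [0, 0]}}

```text
time: 13.45
tool_pos: [543.3, 116.0, 141.5]
tcp_rot: [179.8, -0.0, 73.1]
ft_force: [6.3, -4.0, 4.4]
finger_gap: 22.6
grip_force: 59.9
```

Call:
{"name": "apply_moves", "arguments": {"angular": [[0, 0, 0], [0, 0, 0], [0, 0, 0], [0, 0, 0], [0, 0, 0]], "travel": [[-0.06, 0.04, 0], [-0.06, 0.04, 0], [0, 0, 0], [0, 0, 0], [0, 0, 0]], "jaw": [0, 0, 0, 0, 0]}}

```text
time: 14.08
tool_pos: [538.3, 119.5, 141.4]
tcp_rot: [179.8, -0.0, 73.1]
ft_force: [5.7, -1.6, 4.1]
finger_gap: 23.0
grip_force: 59.9
```

```bash
python3 - <<'E'
from h import *
import cv2
c=r.snapshot("top");s=r.sense();print(s["tool_pos"],s["ft_force"],s["grip_force"])
a=cv2.resize(c["color"][205:335,270:410,::-1],None,fx=4.5,fy=4.5,interpolation=cv2.INTER_CUBIC)
cv2.imwrite("pics/t3.png",cv2.convertScaleAbs(a,alpha=1.5))
p=s["tool_pos"]
for yaw in(4.8,5.8,6.8):
  for C in((602.5,206),(604.4,207.6)):
    y=np.radians(yaw);d=p[:2]-C;print(yaw,C,"ring x",d@[np.cos(y),np.sin(y)])
E
```

```text
[538.31193314 119.44742128 141.44424742] [ 5.24098875 -2.93934085  4.08179664] 59.93919447879307
4.8 (602.5, 206) ring x -71.20548339749048
4.8 (604.4, 207.6) ring x -73.23270437939621
5.8 (602.5, 206) ring x -72.60615257340474
5.8 (604.4, 207.6) ring x -74.65811599567212
6.8 (602.5, 206) ring x -73.98470521189356
6.8 (604.4, 207.6) ring x -76.06078602658634
```

View pics/t3.png

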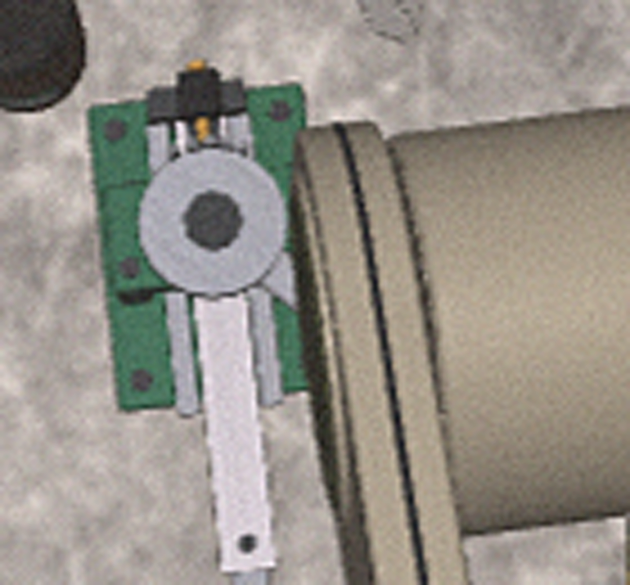

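The bar's near end is at crop (245,570), about world x 459, so it is still home. The earlier apparent end was the finger hiding it. The lever is just past the third click, so I nudge it 2 mm to the middle of the window.

Call:
{"name": "apply_moves", "arguments": {"angular": [[0, 0, 0], [0, 0, 0], [0, 0, 0], [0, 0, 0], [0, 0, 0], [0, 0, 0]], "travel": [[-0.04, 0.03, 0], [0, 0, 0], [0, 0, 0], [0, 0, 0], [0, 0, 0], [0, 0, 0]], "jaw": [0, 0, 0, 0, 0, 0]}}

```text
time: 14.88
tool_pos: [537.0, 120.5, 141.5]
tcp_rot: [179.8, -0.0, 73.1]
ft_force: [6.1, -3.5, 2.7]
finger_gap: 22.8
grip_force: 59.8
```

```bash
python3 - <<'E'
from h import *
t=r.snapshot("top");print(onplane(t,270+245/4.5,205+570/4.5,34),r.sense()["tool_pos"],r.sense()["ft_force"],r.sense()["qd"].round(2))
E
```

```text
[458.66602539 191.03817635  34.        ] [536.98787359 120.49953564 141.46472478] [ 7.55584328 -2.67991093  3.90451317] [-0.02 -0.   -0.08 -0.02  0.05  0.04]
```

```bash
python3 -c "
from bench import r
print(r.hand_in())"
```

```text
the job is handed in; nothing more can be done
None
```

I handed the job in at about 15 s: the bar is against the end stop, I felt three clicks and not a fourth, and the gripper is still holding the handle at about 60 N; the result itself was not reported back, and I didn't measure the foot's force on the bar.

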